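Couple a fresh cartridge to the counter-top water filter

ROBOT

A 7-joint arm with a two-finger parallel gripper is mounted at the origin on a cart in front of the work surface, level with it; the furniture and walls round the work are solid. World frame = base frame: x ahead of the robot, y to its left, z up, the work surface at z = 0. Lengths are in m, angles in rad, forces in N, time in s.
With the tool pointing down it reaches from about 0.425 to 0.875 m from the base axis. Payload 8.4 kg.
Tool frame: the origin (TCP) lies at the very end of the fingers, on their centre line; the grasp point (between the pads) lies r.hold_point_z behind it (r.hold_point_z is the distance from the TCP to the grasp point, in m); x points along the fingers, z is the direction in which the jaws open and shut, and the axes are right-handed (so a half turn about x gives the same grasp; the last joint's range is limited). The gripper opens to 85 mm and grips with 20 to 120 N. Pads are 22 mm wide; open, the fingers measure 114 mm over their backs; the gripper's body (76 mm by 85 mm) begins 54 mm behind the grasp point. The pads swing forward as they close: fully open they stand 13 mm farther back than shut.
Start: joints at [1.062, 0.333, 0.04, 1.465, -0.013, 1.343, -0.059], TCP at [0.259, -0.596, 0.231] pointing down, gripper open.
Joint ranges: [-2.58, 2.58], [-0.38, 2.09], [-1.3, 1.39], [0.25, 2.4], [-1.5, 4.64], [0.08, 2.09], [-2.65, 2.65]. Speed limits (rad/s): [2.22, 2.22, 2.79, 2.79, 3.14, 3.14, 3.14].

INTERFACE

Orientations are given as a unit quaternion [w, x, y, z].
In Python, from station import sense, cams, workorder, r gives the robot as it stands.
- The arm moves only by the tool carry_out, never from a script. Its argument "increments" is a list of rows, each a list of 7 numbers: the turn, a rotation vector about the tool's x, y, z in degrees, then the shift along the tool's x, y, z in cm, then the closure, from 0 (fully open) to 1 (shut). A call has exactly 10 rows; each row shifts and turns the commanded pose from where the row before left it, along the tool's axes as they then stand; what a row does not reach is not made up. A row lasts 1/12 s, in which the tool goes at most 41.7 mm and 7.16 degrees, less where a joint would pass 70% of its speed; a pose out of reach is approached as far as the arm can. A call with a gripper value outside its range is refused whole. The fingers move at their own pace and stop on an object; "newtons" is the grip in N (left out, the last holds). Time passes only in rows, so rows that do not move let the fingers close, or fill a call up. It gives the time, the measured TCP pose, the force and the opening at its end, in the units of the state.
- sense(): the state, without advancing time (a new reading comes with each control period).
- cams.capture(name): name is "side" or "top"; returns the picture (400x640x3 uint8, red, green, blue); there is no depth.
- cams.camera_model(name): a dict with "mtx" (3x3 intrinsics, pixels), "rvec" (rotation vector, rad) and "tvec" (3), from world to camera coordinates, as OpenCV has them. Camera axes: x right, y down, z forward; pixel columns grow to the right and rows downward; lengths in m; the calibration is good to about 2 mm. A picture is of the moment at which its call begins. camera_model takes no time and is no camera call.
- workorder.job_done(): hands the job in, once; it reports no verdict.
The state is a dict: "time": time; "joint_positions": joint angles; "joint_vel": joint speeds; "effort": joint torques, N m; "ee_pos": TCP position; "orientation": TCP orientation; "ft_force": force on the tool from outside, world axes, zero at the start; "moment": the same for the moment, N m; "finger_gap": finger opening in m.
Only numpy, scipy, OpenCV 4.12 (cv2) and the standard library are available. Lean on these libraries where they do the work, as an engineer would, in place of code of your own. Each camera call takes 0.05 s, during which the arm holds its last target. There are 200 camera calls.

TASK

Fit the fresh blue filter cartridge to the counter-top water filter: pull the brass sleeve of the coupler back until it stays back, then push the cartridge's blue spigot fully home in the coupler so that the sleeve springs forward and locks it, and let go. Grip the cartridge gently, with no more than about 30 N, because its shell is thin. Leave the grey spent cartridge in its bay and everything else standing where it is.

Things in the scene. Friction and masses are not known exactly. Their poses are not given: they have to be found in the camera images.
- filter_head: Fixed white filter head with a level steel coupler tube. Origin on the worktop straight below the coupler's mouth; +x level, the insertion direction; z up. Coupler axis 90 mm above the origin, parallel to x. Base plate: x 10 to 122 mm, y +-40 mm, 12 mm thick. White block behind: x 64 to 120 mm, y +-35 mm, up to z 115 mm; outlet spout on to x 171 mm. Nothing fixed in front (x < 0).
- mouth (a point): Centre of the coupler's mouth, on its axis, 90 mm above the worktop; axes as filter_head. Lead-in cone 30 mm wide at the face, narrowing over 4 mm to a bore of 23.6 mm. Two dogs block the bore unless the sleeve is back. A locked cartridge droops a little when let go.
- seat (a point): Point on the coupler axis 34.5 mm inside the mouth, where the spigot's tip rests when locked; axes as filter_head. The bore ends at 36.5 mm. Pushed in, the tip meets a red trip pin 30 mm inside the mouth (3 to 5 N to push back) and frees the sleeve's catch when within about 2 mm of the bore's end: push it right to the end. The sleeve then springs forward by itself.
- sleeve (a joint): Brass spring sleeve round the coupler tube, slide in m: 0 = fully forward; grows as it is pulled back along +x of filter_head; stop at 0.018. The spring pulls forward with 4 N at 0, 8.5 N at the stop (9 N at most in all while riding over the catch). Pulled right to the stop, a catch under it clicks in and it stays at about 0.0155 when let go. Keep fingers out of its way when it springs.
- sleeve_grip (a point): Where to grip the sleeve: on the coupler axis, in the middle of its knurled waist (46 mm diameter, 34 mm long); moves with the sleeve. Behind the waist (toward +x) is a flange 8 mm long and 55 mm in diameter to pull against. Axes as filter_head.
- dock: Fixed white storage dock with a grey roof and two bays side by side, 107 x 144 x 60 mm, standing on the black glass hob (a plate whose top is 5 mm above the worktop; the step is in front of the dock and at its right). Origin below the middle of its front face; +x points to its back, the bay mouths open to -x. Bays at y = -39 and +39 mm, 50 x 50 mm inside, 101 mm deep, floor 6 mm thick.
- fresh: Fresh cartridge, loose, about 0.15 kg: white barrel 46 x 46 mm square, 105 mm long, blue bands, round blue spigot 40 mm long. Origin on its axis at the shoulder; +x along the axis to the spigot's tip; barrel x -105 to 0 mm. Starts in one of the two bays with only the spigot and about 5 mm of barrel outside, axis 29 mm above the hob (23 mm when lying on the hob); +x then points out of the bay.
- fresh_nose (a point): Tip of the blue spigot, on the axis, 40 mm before fresh's origin; axes as fresh. The spigot is 22 mm in diameter, with a locking groove of 14 mm diameter 12 to 24 mm behind the tip, and a chamfered tip. All but about 5 mm of the spigot goes into the coupler.
- fresh_barrel (a point): Middle of the barrel, on the axis, 55 mm behind fresh's origin; axes as fresh
- spent: Spent cartridge, loose, same shape and frame as fresh but with grey spigot and bands; it lies in the other bay and stays there
- salt_shaker: Salt shaker with a grey cap, 44 mm diameter, 90 mm tall, loose; origin at the centre of its foot, z up
- egg_timer: Red and white wind-up kitchen timer, 61 mm diameter, 52 mm tall, loose; origin at the centre of its foot, z up
- match_box: Small red box of matches lying flat, 54 x 36 x 15 mm, loose; origin at the centre of its underside, z up
- tea_light: Tea light candle in a metal cup, 38 mm diameter, 15 mm tall, loose; origin at the centre of its underside, z up
- spice_2: Spice jar with a red lid, 45 mm diameter, 106 mm tall, loose, left of the dock; origin at the centre of its foot, z up
- spice_6: Spice jar with a red lid, 45 mm diameter, 106 mm tall, loose, behind the dock; origin at the centre of its foot, z up
- dish_soap: Tall bottle of washing-up liquid with a green label, 49 x 78 x 210 mm, loose, at the back right; origin at the centre of its foot, z up

How it is judged:
By the outcome, as a careful person would: the job done as asked, in the order asked, and still so for the second after the job is handed in, with the robot touching nothing.
It also fails if it takes over 70 s, if anything falls off the work surface, if the arm or the gripper's body presses on something with over 40 N, if the wrist force passes 120 N, or if a joint passes its speed limit or range.

## Working session

There is one attempt and no reset: what is moved stays moved. The work goes in short steps, Python scripts to look and compute and a tool call to move; the robot and the scene stay as the last step left them, time stands still between calls to the robot, and variables do not carry over. Pictures are saved under pics/ and viewed, about 8 in all and at most 12, crops included, and the job is handed in when it is done.

Besides the shell and the picture viewer there is one more tool, called after ">>>" in YAML: its name, and indented under it one key for each argument. carry_out: Moves the arm, as the interface text tells. Its arguments: {"type":"object","properties":{"increments":{"type":"array"},"newtons":{"type":"number"}},"required":["increments"]}

```bash
mkdir -p pics; ls; python3 - <<'E'
from station import sense,cams,r
import cv2
s=sense();print({k:(v if isinstance(v,float) else [round(float(a),3) for a in v]) for k,v in s.items() if k!='effort'}, r.hold_point_z)
for n in('side','top'):
    cv2.imwrite(f'pics/{n}0.png',cams.capture(n)[:,:,::-1]); print(cams.camera_model(n))
E
```

```text
pics
{'time': 0.0, 'joint_positions': [1.062, 0.334, 0.04, 1.466, -0.013, 1.343, -0.058], 'joint_vel': [0.001, -0.001, 0.002, -0.0, -0.0, 0.002, -0.001], 'ee_pos': [0.259, -0.596, 0.23], 'orientation': [0.591, 0.388, 0.592, -0.388], 'ft_force': [0.274, -0.412, 0.204], 'moment': [-0.016, 0.004, -0.063], 'finger_gap': 0.08538726428293233} 0.0187
{'mtx': array([[412.04890892,   0.        , 312.83011505],
       [  0.        , 412.04890892, 199.24621786],
       [  0.        ,   0.        ,   1.        ]]), 'rvec': array([ 1.58945886, -2.03267285,  0.78189667]), 'tvec': array([0.17253632, 0.50366761, 0.68836631])}
{'mtx': array([[510.38344466,   0.        , 317.72421559],
       [  0.        , 510.38344466, 191.10708761],
       [  0.        ,   0.        ,   1.        ]]), 'rvec': array([ 2.18997332, -2.16711061,  0.13514603]), 'tvec': array([0.00666621, 0.61494922, 1.14473294])}
```

View pics/side0.png

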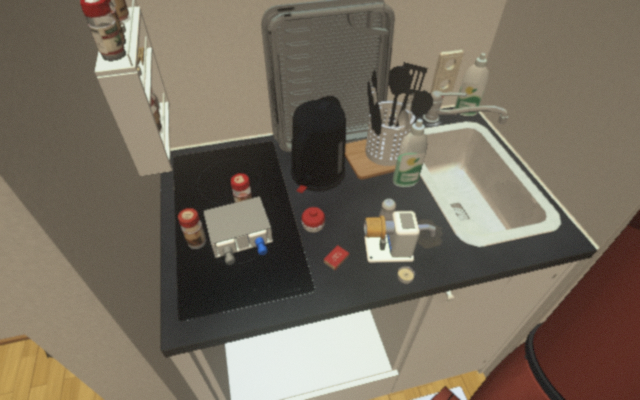

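View pics/top0.png

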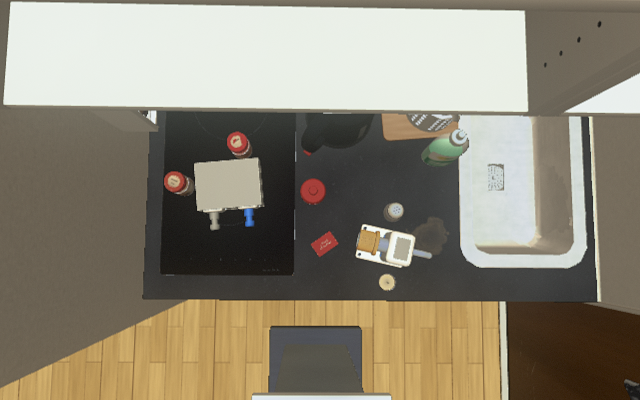

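The top view shows the dock at about (228,185), with the blue spigot at (249,217) and the grey one at (214,220). The filter head is at (385,246), its brass sleeve at (368,240) and its mouth facing left. I'll enlarge these areas next.

```bash
cat > h.py <<'E'
import cv2,numpy as np
from station import sense,cams,r
from scipy.spatial.transform import Rotation as R
C={n:cams.camera_model(n) for n in('side','top')}
def proj(n,p):
    c=C[n];return cv2.projectPoints(np.atleast_2d(np.array(p,float)),c['rvec'],c['tvec'],c['mtx'],None)[0][:,0]
def ray(n,uv):
    c=C[n];M=cv2.Rodrigues(c['rvec'])[0];o=-M.T@c['tvec'];d=M.T@np.linalg.inv(c['mtx'])@np.array([*uv,1.]);return o,d
def atz(n,uv,z):
    o,d=ray(n,uv);return o+d*(z-o[2])/d[2]
def tri(uvs,uvt):
    o1,d1=ray('side',uvs);o2,d2=ray('top',uvt)
    A=np.c_[d1,-d2];t=np.linalg.lstsq(A,o2-o1,rcond=None)[0]
    a,b=o1+t[0]*d1,o2+t[1]*d2;return (a+b)/2,np.linalg.norm(a-b)
def crop(img,u,v,w,h,s):
    # crop, enlarged with pixel ticks
    c=cv2.resize(img[v:v+h,u:u+w],None,fx=s,fy=s,interpolation=cv2.INTER_CUBIC)
    for x in range((u+9)//10*10,u+w,10):
        cv2.line(c,((x-u)*s,0),((x-u)*s,6),(0,255,255),1);cv2.putText(c,str(x),((x-u)*s+1,15),0,.33,(0,255,255))
    for y in range((v+9)//10*10,v+h,10):
        cv2.line(c,(0,(y-v)*s),(6,(y-v)*s),(0,255,255),1);cv2.putText(c,str(y),(8,(y-v)*s+4),0,.33,(0,255,255))
    return c
def grab(n): return cams.capture(n)[:,:,::-1].copy()
E
python3 - <<'E'
from h import *
s=cv2.imread('pics/side0.png');t=cv2.imread('pics/top0.png')
a=np.hstack([crop(t,345,215,100,75,4),crop(s,350,190,100,75,4)])
b=np.hstack([crop(t,185,150,100,75,4),crop(s,195,190,100,75,4)])
cv2.imwrite('pics/z0.png',np.vstack([a,b]))
E
```

```text
(no output)
```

View pics/z0.png

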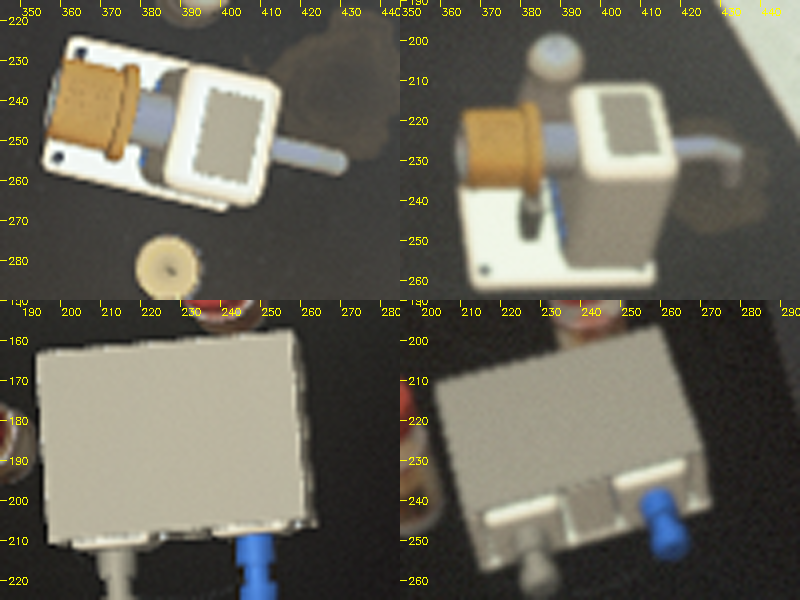

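```bash
cat > fit.py <<'E'
from h import *
from scipy.optimize import least_squares
def fit(obs,z0,x0):
    def res(q):
        o=[]
        for n,p,uv in obs:
            c,s=np.cos(q[2]),np.sin(q[2]);P=[q[0]+c*p[0]-s*p[1],q[1]+s*p[0]+c*p[1],z0+p[2]]
            o.append(proj(n,P)[0]-uv)
        return np.ravel(o)
    f=least_squares(res,x0,loss='soft_l1');return f.x,np.round(res(f.x),1)
m=.001
H=[('top',(10,40,12),(362,224.3)),('top',(10,-40,12),(355.5,257.5)),('top',(122,-40,12),(401,267.5)),
('top',(64,35,115),(393,231)),('top',(120,35,115),(415.5,235.5)),('top',(120,-35,115),(410.5,267)),('top',(64,-35,115),(387,262.5)),
('side',(10,-40,12),(368,262.5)),('side',(122,-40,12),(412.5,261.5)),('side',(64,-35,115),(397,235)),('side',(120,-35,115),(418.5,232.5)),('side',(120,35,115),(414.5,211)),('side',(64,35,115),(393.5,212))]
D=[('top',(107,72,60),(194.5,163)),('top',(107,-72,60),(258,158)),('top',(0,-72,60),(261.3,206.3)),('top',(0,72,60),(197,210.8)),
('side',(107,72,60),(203.8,211.3)),('side',(107,-72,60),(260,196.3)),('side',(0,-72,60),(271.3,227)),('side',(0,72,60),(212.5,244.5))]
sc=lambda L:[(n,np.array(p)*m,np.array(uv)) for n,p,uv in L]
if __name__=='__main__':
    for L,z0,x0 in((H,0,(.5,-.1,-1.7)),(D,.005,(.6,.3,0))):
        for sel in(('top',),('side',),('top','side')):
            q,e=fit([o for o in sc(L) if o[0] in sel],z0,x0);print(sel,q.round(4),e.tolist())
    t=cv2.imread('pics/top0.png');s=cv2.imread('pics/side0.png')
    for n,i in(('top',t),('side',s)):
        h=cv2.cvtColor(i,cv2.COLOR_BGR2HSV);k=cv2.inRange(h,(105,150,80),(125,255,255));N,l,st,ce=cv2.connectedComponentsWithStats(k)
        j=1+st[1:,4].argmax();print(n,st[j],ce[j]);ys,xs=np.where(l==j);
        for y in(ys.min()+1,ys.max()-1):print(y,xs[ys==y].min(),xs[ys==y].max())
    for n,uv,z in(('top',(395,208),.09),('side',(388.5,204),.09),('top',(387,282),.015),('top',(324,243),.015),('top',(313,190),.05)):print(n,uv,atz(n,uv,z).round(3))
E
python3 fit.py
```

```text
('top',) [ 0.5036 -0.0735 -1.7715] [-0.0, -0.2, -0.4, 0.4, 1.4, 0.5, -1.5, -1.2, 1.7, -0.2, 0.5, 0.8, -1.9, -0.3]
('side',) [ 0.4995 -0.07   -1.7861] [-0.5, 0.4, 1.4, 0.3, -1.0, -0.3, 2.5, 1.6, 0.4, -0.8, -2.4, -1.3]
('top', 'side') [ 0.503  -0.0725 -1.7809] [-0.3, 0.1, -1.0, 0.7, 0.7, 1.3, -1.9, -0.6, 1.3, 0.7, -0.2, 1.6, -2.6, 0.3, 0.0, -1.1, 1.8, -1.4, -0.5, -1.9, 2.9, -0.0, 0.6, -2.3, -2.1, -2.7]
('top',) [0.5708 0.2103 0.0868] [-0.4, 0.1, 0.4, 0.4, 0.3, -0.5, -0.3, -0.1]
('side',) [0.5708 0.2077 0.115 ] [0.1, 0.1, -0.3, 0.2, 0.4, 0.1, -0.1, -0.3]
('top', 'side') [0.5709 0.2092 0.0977] [-0.4, 0.5, 0.3, 0.1, 0.7, -0.9, 0.2, 0.2, 0.1, -0.4, -0.1, 0.4, -0.1, 0.6, -0.9, -0.6]
top [244 209  10  18 139] [248.46043165 217.25179856]
210 244 252
225 245 252
side [256 238  11  16 105] [260.58095238 245.67619048]
239 257 261
252 259 263
top (395, 208) [ 0.574 -0.155  0.09 ]
side (388.5, 204) [ 0.561 -0.153  0.09 ]
top (387, 282) [ 0.408 -0.149  0.015]
top (324, 243) [ 0.496 -0.003  0.015]
top (313, 190) [0.615 0.024 0.05 ]
```

```bash
cat >> h.py <<'E'
FH=np.array([.503,-.0728]);FY=-1.777;DK=np.array([.5709,.2092]);DY=.095
def loc(P,o=FH,y=FY):
    c,s=np.cos(y),np.sin(y);d=np.array(P[:2])-o;return np.array([c*d[0]+s*d[1],-s*d[0]+c*d[1]])
def glob(p,o=FH,y=FY):
    c,s=np.cos(y),np.sin(y);return np.array([o[0]+c*p[0]-s*p[1],o[1]+s*p[0]+c*p[1]])
def inc(P,jaw,ref=None):
    """tool-frame rotvec (deg) and shift (cm, in the present tool axes) to TCP P, fingers down, jaw axis at world yaw jaw (mod pi)"""
    s=sense();w=s['orientation'];Rt=R.from_quat([*w[1:],w[0]])
    x=np.array([0,0,-1.]);best=None
    for k in(0,np.pi):
        z=np.array([np.cos(jaw+k),np.sin(jaw+k),0]);T=R.from_matrix(np.c_[x,np.cross(z,x),z])
        rv=(Rt.inv()*T).as_rotvec(degrees=True)
        if best is None or np.linalg.norm(rv)<np.linalg.norm(best):best=rv
    print('t',round(s['time'],2),'pos',np.round(s['ee_pos'],4),'F',np.round(s['ft_force'],1),'gap',round(s['finger_gap'],4),'q',np.round(s['joint_positions'],2))
    print('axes z',Rt.as_matrix()[:,2].round(3),'y',Rt.as_matrix()[:,1].round(3))
    print('rot deg',best.round(2),'shift cm now-axes',(Rt.inv().apply(np.array(P)-s['ee_pos'])*100).round(2),'world',(np.array(P)-s['ee_pos']).round(4))
E
python3 - <<'E'
from h import *
for uv,z in(((357,239),.105),((359.5,239.5),.113),((373,242),.113),((378.7,243),.1175),((385,246),.09)):print(loc(atz('top',uv,z)).round(4))
for uv,z in(((366,217),.09),((385,216.5),.09),((366,236),.09),((384,236.5),.09)):print('s',loc(atz('side',uv,z)).round(4))
# side silhouette of the axis: project axis pts
print(proj('side',[[*glob((x,0)),.09] for x in(0,.02,.045)]).round(1),proj('top',[[*glob((x,0)),.09] for x in(0,.02,.045,.06)]).round(1))
g=glob((.022,0));inc([*g,.071],FY+np.pi/2)
E
```

```text
[-0.0027  0.0016]
[0.002  0.0014]
[0.0312 0.0024]
[0.0429 0.0028]
[0.0614 0.0002]
s [0.0063 0.0342]
s [0.0519 0.034 ]
s [-0.0007 -0.0221]
s [ 0.0404 -0.0251]
[[365.1 228.4]
 [373.7 228.1]
 [384.3 227.8]] [[357.4 240. ]
 [366.4 242. ]
 [377.6 244.5]
 [384.4 246. ]]
t 0.1 pos [ 0.2588 -0.5958  0.2305] F [-0.  -0.2  0. ] gap 0.0855 q [ 1.06  0.33  0.04  1.47 -0.01  1.34 -0.06]
axes z [ 0.398 -0.917 -0.001] y [ 0.917  0.398 -0.   ]
rot deg [-5.471e+01 -8.000e-02 -4.000e-02] shift cm now-axes [ 16.    41.97 -36.42] world [ 0.2397  0.5015 -0.1595]
```

>>> carry_out:
  increments:
    - [-6.84,0,0,0,0,0,0]
    - [-6.84,0,0,0,0,0,0]
    - [-6.84,0,0,0,0,0,0]
    - [-6.84,0,0,0,0,0,0]
    - [-6.84,0,0,0,0,0,0]
    - [-6.84,0,0,0,0,0,0]
    - [-6.84,0,0,0,0,0,0]
    - [-6.84,0,0,0,0,0,0]
    - [0,0,0,0,3.8,0.9,0]
    - [0,0,0,0,3.8,0.9,0]
  newtons: 50

```text
time: 0.93
ee_pos: [0.2905, -0.5258, 0.23]
orientation: [0.703, 0.074, 0.704, -0.073]
ft_force: [2.0, 0.6, 0.3]
finger_gap: 0.0854
```

>>> carry_out:
  increments:
    - [0,0,0,0,3.8,0.9,0]
    - [0,0,0,0,3.8,0.9,0]
    - [0,0,0,0,3.8,0.9,0]
    - [0,0,0,0,3.8,0.9,0]
    - [0,0,0,0,3.8,0.9,0]
    - [0,0,0,0,3.8,0.9,0]
    - [0,0,0,0,3.8,0.9,0]
    - [0,0,0,0,3.8,0.9,0]
    - [0,0,0,0,3.8,0.9,0]
    - [0,0,0,0,3.8,0.9,0]

```text
time: 1.77
ee_pos: [0.4581, -0.17, 0.2312]
orientation: [0.703, 0.073, 0.703, -0.073]
ft_force: [0.1, -0.8, -0.1]
finger_gap: 0.0855
```

```bash
python3 - <<'E'
from h import *
g=glob((.022,.0015));inc([*g,.071],FY+np.pi/2)
E
```

```text
t 1.77 pos [ 0.4581 -0.17    0.2312] F [ 0.1 -0.8 -0.1] gap 0.0855 q [ 0.72  0.03 -0.46  1.82  0.01  1.29  0.05]
axes z [ 0.979 -0.205 -0.   ] y [ 0.205  0.979 -0.   ]
rot deg [ 0.   -0.01  0.01] shift cm now-axes [16.02  8.24  2.55] world [ 0.0418  0.0754 -0.1602]
```

>>> carry_out:
  increments:
    - [0,0,0,1.0,2.75,0.85,0]
    - [0,0,0,1.0,2.75,0.85,0]
    - [0,0,0,1.0,2.75,0.85,0]
    - [0,0,0,2.0,0,0,0]
    - [0,0,0,2.0,0,0,0]
    - [0,0,0,2.0,0,0,0]
    - [0,0,0,0,0,0,0]
    - [0,0,0,0,0,0,0]
    - [0,0,0,0,0,0,0]
    - [0,0,0,0,0,0,0]

```text
time: 2.6
ee_pos: [0.5005, -0.0966, 0.1427]
orientation: [0.704, 0.073, 0.703, -0.073]
ft_force: [0.5, -0.2, -0.3]
finger_gap: 0.0855
```

```bash
python3 - <<'E'
from h import *
g=glob((.022,.0015));inc([*g,.071],FY+np.pi/2)
t=grab('top');s=grab('side');cv2.imwrite('pics/t1.png',t);cv2.imwrite('pics/s1.png',s)
cv2.imwrite('pics/z1.png',np.hstack([crop(t,335,205,80,80,5),crop(s,340,175,80,80,5)]))
E
```

```text
t 2.6 pos [ 0.5005 -0.0966  0.1427] F [ 0.5 -0.2 -0.3] gap 0.0855 q [ 0.6   0.16 -0.54  1.89  0.09  1.11 -0.18]
axes z [ 0.979 -0.205  0.002] y [ 0.205  0.979 -0.   ]
rot deg [-0.    0.11  0.  ] shift cm now-axes [ 7.17  0.18 -0.11] world [-0.0006  0.0019 -0.0717]
```

View pics/z1.png

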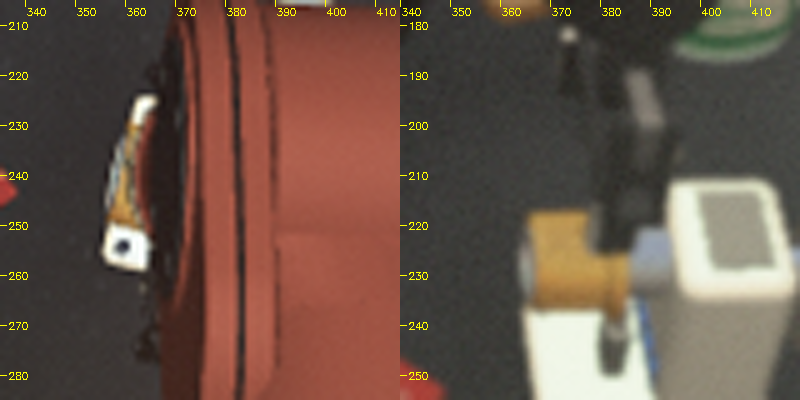

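The side view shows the finger tip at about (384,223), in front of the sleeve's rear part. I'll check that against the projection.

```bash
python3 - <<'E'
from h import *
s=sense();p=s['ee_pos'];z=np.array([.979,-.205,0]);y=np.array([.205,.979,0])
print(proj('side',[p-z*.0427+y*a+np.array([0,0,h]) for a in(-.011,0,.011) for h in(0,.013)]).round(1).tolist())
print('sleeve x 1,35,43 at top ridge',proj('side',[[*glob((x,.0)),h] for x,h in((.001,.113),(.035,.113),(.035,.1175),(.043,.1175),(.001,.067),(.035,.067))]).round(1).tolist())
E
```

```text
[[385.6, 227.6], [386.4, 223.9], [380.6, 227.8], [381.3, 224.1], [375.5, 227.9], [376.2, 224.2]]
sleeve x 1,35,43 at top ridge [[366.5, 222.2], [381.3, 221.7], [381.5, 220.5], [385.0, 220.4], [364.6, 234.4], [378.9, 233.9]]
```

>>> carry_out:
  increments:
    - [0,0,0,1.2,0.3,-0.05,0]
    - [0,0,0,1.2,0.3,-0.05,0]
    - [0,0,0,1.2,0,0,0]
    - [0,0,0,1.2,0,0,0]
    - [0,0,0,1.2,0,0,0]
    - [0,0,0,1.17,0,0,0]
    - [0,0,0,0,0,0,0]
    - [0,0,0,0,0,0,0]
    - [0,0,0,0,0,0,0]
    - [0,0,0,0,0,0,0]

```text
time: 3.53
ee_pos: [0.5006, -0.0904, 0.0702]
orientation: [0.704, 0.073, 0.703, -0.073]
ft_force: [0.9, 0.4, -0.1]
finger_gap: 0.0853
```

>>> carry_out:
  increments:
    - [0,0,0,0,0,0,0.3]
    - [0,0,0,0,0,0,0.4]
    - [0,0,0,0,0,0,0.5]
    - [0,0,0,0,0,0,0.6]
    - [0,0,0,0,0,0,0.8]
    - [0,0,0,0,0,0,1]
    - [0,0,0,0,0,0,1]
    - [0,0,0,0,0,0,1]
    - [0,0,0,0,0,0,1]
    - [0,0,0,0,0,0,1]
  newtons: 50

```text
time: 4.37
ee_pos: [0.5005, -0.0904, 0.0704]
orientation: [0.704, 0.073, 0.703, -0.073]
ft_force: [-1.8, -0.9, 5.6]
finger_gap: 0.0451
```

```bash
python3 - <<'E'
from h import *
g=glob((.018,.0015));inc([*g,.071],FY+np.pi/2);s=sense();print(s['moment'],loc(s['ee_pos']))
s=grab('side');cv2.imwrite('pics/z2.png',crop(s,330,170,100,100,6))
E
```

```text
t 4.37 pos [ 0.5005 -0.0904  0.0704] F [-1.8 -0.9  5.6] gap 0.0451 q [ 0.57  0.24 -0.53  1.96  0.15  0.97 -0.24]
axes z [ 0.979 -0.205  0.001] y [ 0.205  0.979 -0.   ]
rot deg [0.   0.06 0.01] shift cm now-axes [-0.06 -0.02  0.04] world [ 0.0003 -0.0003  0.0006]
[-0.01937731  0.22719274 -0.030137  ] [0.01776231 0.00112948]
```

View pics/z2.png

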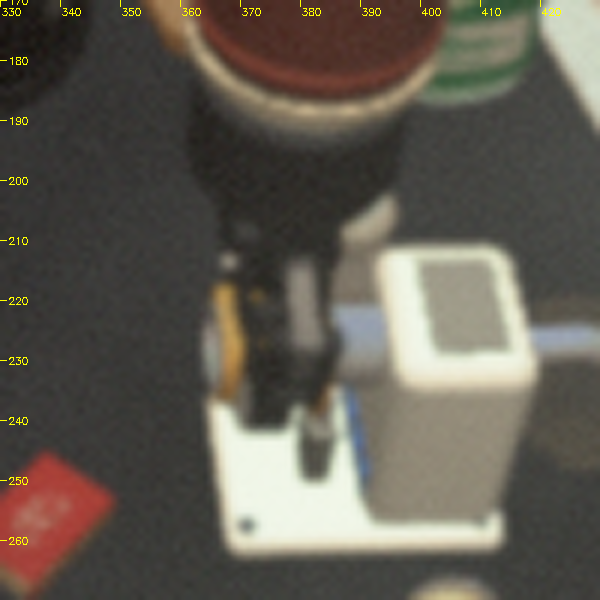

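The pads are centred on the sleeve waist with a 45 mm gap and little side force. Now I'll pull the sleeve back.

>>> carry_out:
  increments:
    - [0,0,0,0,-0.25,0,1]
    - [0,0,0,0,-0.25,0,1]
    - [0,0,0,0,-0.25,0,1]
    - [0,0,0,0,-0.25,0,1]
    - [0,0,0,0,-0.25,0,1]
    - [0,0,0,0,-0.25,0,1]
    - [0,0,0,0,-0.2,0,1]
    - [0,0,0,0,0,0,1]
    - [0,0,0,0,0,0,1]
    - [0,0,0,0,0,0,1]
  newtons: 60

```text
time: 5.25
ee_pos: [0.4974, -0.1047, 0.0704]
orientation: [0.704, 0.073, 0.703, -0.071]
ft_force: [-1.5, 8.2, 6.8]
finger_gap: 0.0447
```

```bash
python3 - <<'E'
from h import *
s=sense();print(s['ee_pos'],loc(s['ee_pos']),'Ff',loc(s['ft_force'],np.zeros(2)),s['ft_force'],s['finger_gap'])
E
```

```text
[ 0.49735123 -0.1047315   0.07044621] [0.0324116  0.00100873] Ff [-7.70835292 -3.18886444] [-1.54305871  8.19795895  6.77983219] 0.04472316114116916
```

>>> carry_out:
  increments:
    - [0,0,0,0,-0.2,0,1]
    - [0,0,0,0,-0.2,0,1]
    - [0,0,0,0,-0.2,0,1]
    - [0,0,0,0,-0.1,0,1]
    - [0,0,0,0,0,0,1]
    - [0,0,0,0,0,0,1]
    - [0,0,0,0,0,0,1]
    - [0,0,0,0,0,0,1]
    - [0,0,0,0,0,0,1]
    - [0,0,0,0,0,0,1]

```text
time: 6.08
ee_pos: [0.4966, -0.1081, 0.0704]
orientation: [0.704, 0.073, 0.703, -0.069]
ft_force: [0.7, 19.3, 5.4]
finger_gap: 0.045
```

```bash
python3 - <<'E'
from h import *
s=sense();print(s['ee_pos'],loc(s['ee_pos']),'Ff',loc(s['ft_force'],np.zeros(2)),s['ft_force'],s['finger_gap'])
E
```

```text
[ 0.49663013 -0.10814567  0.07040472] [0.03590108 0.00100194] Ff [-19.05208469  -3.29765335] [ 0.67303487 19.3236506   5.43535656] 0.04504825720282286
```

The sleeve is at the stop: 18.1 mm of travel, with the force up to 19 N. I'll ease off while still gripping, to see whether the catch holds it.

>>> carry_out:
  increments:
    - [0,0,0,0,0.2,0,1]
    - [0,0,0,0,0.2,0,1]
    - [0,0,0,0,0.2,0,1]
    - [0,0,0,0,0.2,0,1]
    - [0,0,0,0,0,0,1]
    - [0,0,0,0,0,0,1]
    - [0,0,0,0,0,0,1]
    - [0,0,0,0,0,0,1]
    - [0,0,0,0,0,0,1]
    - [0,0,0,0,0,0,1]

```text
time: 6.92
ee_pos: [0.4972, -0.1054, 0.0704]
orientation: [0.704, 0.073, 0.703, -0.072]
ft_force: [-2.9, 2.5, 6.9]
finger_gap: 0.0448
```

```bash
python3 - <<'E'
from h import *
s=sense();print(s['ee_pos'],loc(s['ee_pos']),'Ff',loc(s['ft_force'],np.zeros(2)),s['ft_force'],s['finger_gap'])
E
```

```text
[ 0.49716823 -0.10544703  0.07041284] [0.03314944 0.00097611] Ff [-1.84360242 -3.37664548] [-2.92764281  2.49589906  6.89365433] 0.04481951028906996
```

The catch holds: the axial force fell to 1.8 N with the sleeve at 15.4 mm. I'll release, lift clear and plan the cartridge grip.

>>> carry_out:
  increments:
    - [0,0,0,0,0,0,0.2]
    - [0,0,0,0,0,0,0]
    - [0,0,0,0,0,0,0]
    - [0,0,0,0,0,0,0]
    - [0,0,0,-1.5,0,0,0]
    - [0,0,0,-2.5,0,0,0]
    - [0,0,0,-3,0,0,0]
    - [0,0,0,-3,0,0,0]
    - [0,0,0,-3,0,0,0]
    - [0,0,0,0,0,0,0]

```text
time: 7.75
ee_pos: [0.4995, -0.1063, 0.2054]
orientation: [0.706, 0.072, 0.7, -0.073]
ft_force: [1.2, 0.7, -0.0]
finger_gap: 0.0852
```

```bash
python3 - <<'E'
from h import *
print('tri',*tri((260.6,245.7),(248.5,217.25)))
P,_=tri((260.6,245.7),(248.5,217.25));print(loc(P,DK,DY))
print('pred',proj('top',[[*glob((-.025,-.039),DK,DY),.034]]),proj('side',[[*glob((-.025,-.039),DK,DY),.034]]))
inc([*glob((-.023,-.039),DK,DY),.0155],DY+np.pi/2)
E
```

```text
tri [0.55271414 0.17026737 0.0355577 ] 0.0001798141307736265
[-0.0217969  -0.03703202]
pred [[249.58028999 218.62027031]] [[261.75117134 246.88116295]]
t 7.75 pos [ 0.4995 -0.1063  0.2054] F [ 1.2  0.7 -0. ] gap 0.0852 q [ 0.63  0.1  -0.54  1.82  0.05  1.23 -0.13]
axes z [ 0.979 -0.205  0.008] y [ 0.205  0.979 -0.001]
rot deg [72.75  0.43 -0.26] shift cm now-axes [18.97 27.95 -0.66] world [ 0.0522  0.2745 -0.1899]
```

>>> carry_out:
  increments:
    - [7.0,0,0,0,0,0,0]
    - [7.0,0,0,0,0,0,0]
    - [7.0,0,0,0,0,0,0]
    - [7.0,0,0,0,0,0,0]
    - [7.0,0,0,0,0,0,0]
    - [7.0,0,0,0,0,0,0]
    - [7.0,0,0,0,0,0,0]
    - [7.0,0,0,0,0,0,0]
    - [7.0,0,0,0,0,0,0]
    - [7.0,0,0,0,0,0,0]

```text
time: 8.58
ee_pos: [0.4967, -0.106, 0.1993]
orientation: [0.533, 0.465, 0.533, -0.465]
ft_force: [-0.1, 0.8, 0.5]
finger_gap: 0.0854
```

```bash
python3 - <<'E'
from h import *
inc([*glob((-.022,-.038),DK,DY),.0155],DY+np.pi/2)
t=grab('top');s=grab('side')
cv2.imwrite('pics/z3.png',np.hstack([crop(s,350,195,80,70,5),crop(t,205,190,80,70,5)]))
E
```

```text
t 8.58 pos [ 0.4967 -0.106   0.1993] F [-0.1  0.8  0.5] gap 0.0854 q [ 0.57  0.09 -0.47  1.83  0.05  1.23 -1.35]
axes z [ 0.137 -0.991 -0.   ] y [ 0.991  0.137 -0.   ]
rot deg [ 2.4  -0.    0.01] shift cm now-axes [ 18.38   9.3  -26.51] world [ 0.0559  0.2753 -0.1838]
```

View pics/z3.png

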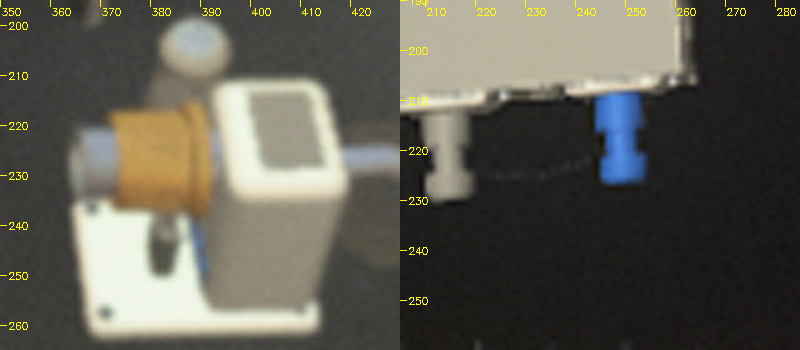

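The side view shows the sleeve staying back, with the tube exposed from about 365 to 373 px. The blue spigot tip is at (249,226) in the top view. I'll move above the spigot.

>>> carry_out:
  increments:
    - [2.4,0,0,0,0,0,0]
    - [0,0,0,0,1.0,-3.36,0]
    - [0,0,0,0,1.0,-3.36,0]
    - [0,0,0,0,1.0,-3.36,0]
    - [0,0,0,0,1.0,-3.36,0]
    - [0,0,0,0,1.0,-3.36,0]
    - [0,0,0,0,1.0,-3.36,0]
    - [0,0,0,0,1.0,-3.36,0]
    - [0,0,0,0,1.0,-3.36,0.25]
    - [0,0,0,0,0,0,0.25]

```text
time: 9.52
ee_pos: [0.5484, 0.1777, 0.1997]
orientation: [0.527, 0.472, 0.529, -0.469]
ft_force: [-0.9, 1.1, 1.1]
finger_gap: 0.0648
```

>>> carry_out:
  increments:
    - [0,0,0,2,0,0,0.25]
    - [0,0,0,2,0,0,0.25]
    - [0,0,0,2,0,0,0.25]
    - [0,0,0,2,0,0,0.25]
    - [0,0,0,1,0,0,0.25]
    - [0,0,0,0,0,0,0.25]
    - [0,0,0,0,0,0,0.25]
    - [0,0,0,0,0,0,0.25]
    - [0,0,0,0,0,0,0.25]
    - [0,0,0,0,0,0,0.25]

```text
time: 10.35
ee_pos: [0.5498, 0.1698, 0.1108]
orientation: [0.525, 0.475, 0.524, -0.473]
ft_force: [-0.1, -0.2, -0.9]
finger_gap: 0.0644
```

```bash
python3 - <<'E'
from h import *
print(loc(atz('top',(249.2,226.7),.034),DK,DY))
inc([*glob((-.022,-.038),DK,DY),.0155],DY+np.pi/2)
E
```

```text
[-0.04327152 -0.03681697]
t 10.35 pos [0.5498 0.1698 0.1108] F [-0.1 -0.2 -0.9] gap 0.0644 q [ 0.16  0.35 -0.64  1.77  0.23  1.1  -2.03]
axes z [ 0.101 -0.995 -0.   ] y [0.995 0.101 0.002]
rot deg [ 0.37 -0.01 -0.1 ] shift cm now-axes [9.53 0.25 0.08] world [ 0.0028 -0.0005 -0.0953]
```

>>> carry_out:
  increments:
    - [0.3,0,0,1.6,0.1,0.08,0.25]
    - [0,0,0,1.6,0,0,0.25]
    - [0,0,0,1.6,0,0,0.25]
    - [0,0,0,1.6,0,0,0.25]
    - [0,0,0,1.6,0,0,0.25]
    - [0,0,0,1.5,0,0,0.25]
    - [0,0,0,0,0,0,0.25]
    - [0,0,0,0,0,0,0.25]
    - [0,0,0,0,0,0,0.25]
    - [0,0,0,0,0,0,0.25]

```text
time: 11.18
ee_pos: [0.5512, 0.1692, 0.016]
orientation: [0.524, 0.476, 0.523, -0.475]
ft_force: [-0.1, 0.1, -0.3]
finger_gap: 0.0643
```

>>> carry_out:
  increments:
    - [0,0,0,0,0,0,0.4]
    - [0,0,0,0,0,0,0.5]
    - [0,0,0,0,0,0,0.6]
    - [0,0,0,0,0,0,0.7]
    - [0,0,0,0,0,0,0.8]
    - [0,0,0,0,0,0,0.9]
    - [0,0,0,0,0,0,1]
    - [0,0,0,0,0,0,1]
    - [0,0,0,0,0,0,1]
    - [0,0,0,0,0,0,1]
  newtons: 22

```text
time: 12.02
ee_pos: [0.5503, 0.1689, 0.0148]
orientation: [0.523, 0.475, 0.523, -0.475]
ft_force: [-1.7, 0.5, 4.0]
finger_gap: 0.0209
```

```bash
python3 - <<'E'
from h import *
inc([*glob((-.022,-.038),DK,DY),.0155],DY+np.pi/2)
cv2.imwrite('pics/z4.png',crop(grab('side'),200,195,110,80,7))
E
```

```text
t 12.02 pos [0.5503 0.1689 0.0148] F [-1.7  0.5  4. ] gap 0.0209 q [ 0.12  0.47 -0.6   1.84  0.32  0.93 -2.1 ]
axes z [ 0.096 -0.995 -0.   ] y [0.995 0.096 0.   ]
rot deg [ 0.05 -0.   -0.01] shift cm now-axes [-0.07  0.23 -0.01] world [0.0023 0.0004 0.0007]
```

View pics/z4.png

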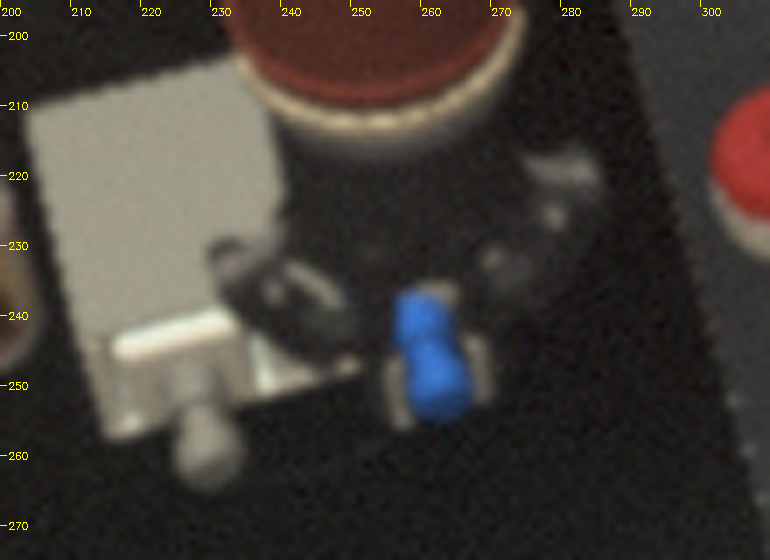

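The spigot is gripped between the pads at (263,248). I'll pull the cartridge straight out.

>>> carry_out:
  increments:
    - [0,0,0,0,-0.5,0,1]
    - [0,0,0,0,-1,0,1]
    - [0,0,0,0,-1.2,0,1]
    - [0,0,0,0,-1.2,0,1]
    - [0,0,0,0,-1.2,0,1]
    - [0,0,0,0,-1.2,0,1]
    - [0,0,0,0,-1.2,0,1]
    - [0,0,0,0,0,0,1]
    - [0,0,0,0,0,0,1]
    - [0,0,0,0,0,0,1]

```text
time: 12.9
ee_pos: [0.4757, 0.1615, 0.0146]
orientation: [0.523, 0.475, 0.523, -0.476]
ft_force: [-0.4, -0.0, -0.5]
finger_gap: 0.021
```

```bash
python3 - <<'E'
from h import *
inc([*glob((-.136,-.038),DK,DY),.0155],DY+np.pi/2)
t=grab('top');s=grab('side');cv2.imwrite('pics/z5.png',np.hstack([crop(s,200,195,90,90,4),crop(t,190,180,90,90,4)]))
E
```

```text
t 12.9 pos [0.4757 0.1615 0.0146] F [-0.4 -0.  -0.5] gap 0.021 q [ 0.16  0.34 -0.64  2.01  0.27  0.87 -2.11]
axes z [ 0.096 -0.995  0.   ] y [ 0.995  0.096 -0.   ]
rot deg [0.05 0.01 0.  ] shift cm now-axes [-0.09 -3.67 -0.05] world [-0.0366 -0.0031  0.0009]
```

View pics/z5.png

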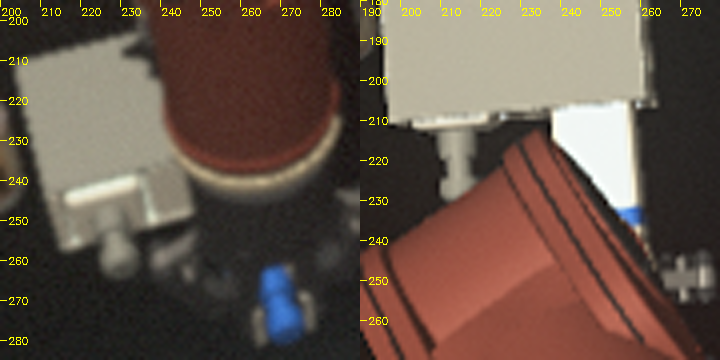

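>>> carry_out:
  increments:
    - [0,0,0,0,-0.8,0,1]
    - [0,0,0,0,-1,0,1]
    - [0,0,0,0,-1,0,1]
    - [0,0,0,0,-0.7,0,1]
    - [0,0,0,0,-0.4,0,1]
    - [0,0,0,0,0,0,1]
    - [0,0,0,0.25,0,0,1]
    - [0,0,0,0.25,0,0,1]
    - [0,0,0,0,0,0,1]
    - [0,0,0,0,0,0,1]

```text
time: 13.83
ee_pos: [0.437, 0.158, 0.0095]
orientation: [0.523, 0.476, 0.523, -0.475]
ft_force: [-0.3, 0.1, -1.1]
finger_gap: 0.0206
```

```bash
python3 - <<'E'
from h import *
inc([*glob((-.138,-.038),DK,DY),.0155],DY+np.pi/2)
E
```

```text
t 13.83 pos [0.437  0.158  0.0095] F [-0.3  0.1 -1.1] gap 0.0206 q [ 0.17  0.28 -0.67  2.1   0.23  0.83 -2.11]
axes z [ 0.096 -0.995 -0.   ] y [ 0.995  0.096 -0.   ]
rot deg [ 0.05 -0.02  0.01] shift cm now-axes [-0.6   0.01 -0.02] world [0.0001 0.0003 0.006 ]
```

>>> carry_out:
  increments:
    - [0,0,0,0,0,0,0.5]
    - [0,0,0,0,0,0,0.2]
    - [0,0,0,0,0,0,0]
    - [0,0,0,0,0,0,0]
    - [0,0,0,-1,0,0,0]
    - [0,0,0,-2,0,0,0]
    - [0,0,0,-2.5,0,0,0]
    - [0,0,0,-2.5,0,0,0]
    - [0,0,0,0,0,0,0]
    - [0,0,0,0,0,0,0]

```text
time: 14.67
ee_pos: [0.438, 0.1583, 0.0915]
orientation: [0.524, 0.476, 0.523, -0.475]
ft_force: [-0.3, -0.6, -0.5]
finger_gap: 0.0855
```

>>> carry_out:
  increments:
    - [0,0,0,0,1.5,0,0]
    - [0,0,0,0,1.5,0,0]
    - [0,0,0,0,1.5,0,0]
    - [0,0,0,0,1.5,0,0]
    - [0,0,0,0,1.5,0,0]
    - [0,0,0,0,0,0,0]
    - [0,0,0,0,0,0,0]
    - [0,0,0,0,0,0,0]
    - [0,0,0,0,0,0,0]
    - [0,0,0,0,0,0,0]

```text
time: 15.5
ee_pos: [0.5107, 0.1651, 0.0896]
orientation: [0.523, 0.475, 0.523, -0.476]
ft_force: [-0.2, 0.1, -0.2]
finger_gap: 0.0853
```

```bash
python3 - <<'E'
from h import *
inc([*glob((-.063,-.038),DK,DY),.0095],DY+np.pi/2)
t=grab('top');s=grab('side');cv2.imwrite('pics/z6.png',np.hstack([crop(s,200,195,100,100,4),crop(t,190,180,100,100,4)]))
E
```

```text
t 15.5 pos [0.5107 0.1651 0.0896] F [-0.2  0.1 -0.2] gap 0.0853 q [ 0.19  0.3  -0.67  1.88  0.21  1.04 -2.04]
axes z [ 0.096 -0.995  0.   ] y [ 0.995  0.096 -0.   ]
rot deg [0.07 0.02 0.02] shift cm now-axes [ 8.01  0.11 -0.02] world [ 0.001   0.0003 -0.0801]
```

View pics/z6.png

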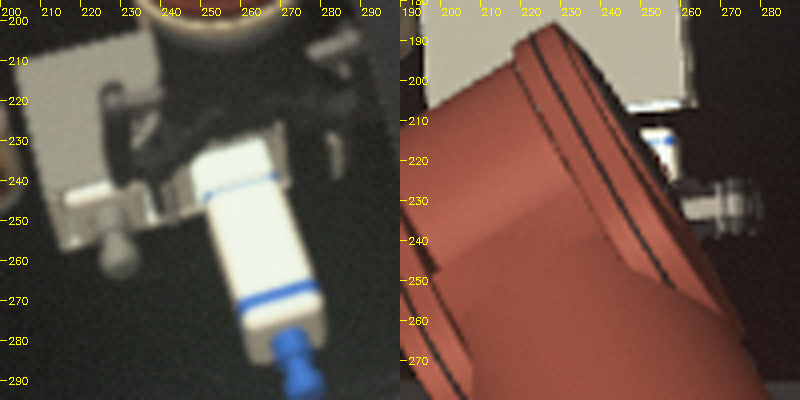

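The cartridge lies free on the hob, out of the bay, with its tip at (275,293) in the side view. The spent one is still in place. I'll grip the barrel gently.

>>> carry_out:
  increments:
    - [0,0,0,1.5,0,0,0]
    - [0,0,0,1.5,0,0,0]
    - [0,0,0,1.5,0,0,0]
    - [0,0,0,1.5,0,0,0]
    - [0,0,0,1.5,0,0,0]
    - [0,0,0,0.4,0,0,0]
    - [0,0,0,0,0,0,0]
    - [0,0,0,0,0,0,0]
    - [0,0,0,0,0,0,0]
    - [0,0,0,0,0,0,0]

```text
time: 16.43
ee_pos: [0.5121, 0.1653, 0.0116]
orientation: [0.524, 0.476, 0.523, -0.475]
ft_force: [0.3, 0.3, -0.4]
finger_gap: 0.0854
```

>>> carry_out:
  increments:
    - [0,0,0,0,0,0,0.2]
    - [0,0,0,0,0,0,0.3]
    - [0,0,0,0,0,0,0.4]
    - [0,0,0,0,0,0,0.5]
    - [0,0,0,0,0,0,0.6]
    - [0,0,0,0,0,0,0.7]
    - [0,0,0,0,0,0,0.8]
    - [0,0,0,0,0,0,0.8]
    - [0,0,0,0,0,0,0.8]
    - [0,0,0,0,0,0,0.8]
  newtons: 27

```text
time: 17.27
ee_pos: [0.5117, 0.1652, 0.0109]
orientation: [0.524, 0.476, 0.523, -0.475]
ft_force: [-1.5, -1.0, 5.2]
finger_gap: 0.0457
```

```bash
python3 - <<'E'
from h import *
inc([*glob((-.063,-.038),DK,DY),.0095],DY+np.pi/2)
E
```

```text
t 17.27 pos [0.5117 0.1652 0.0109] F [-1.5 -1.   5.2] gap 0.0457 q [ 0.14  0.41 -0.63  1.93  0.3   0.89 -2.11]
axes z [ 0.096 -0.995  0.   ] y [0.995 0.096 0.   ]
rot deg [ 0.05  0.   -0.02] shift cm now-axes [ 0.14  0.01 -0.02] world [ 0.0001  0.0002 -0.0014]
```

>>> carry_out:
  increments:
    - [0,0,0,-0.5,0,0,0.8]
    - [0,0,0,-1.2,0,0,0.8]
    - [0,0,0,-1.5,-0.3,0,0.8]
    - [0,0,0,-1.8,-0.4,0,0.8]
    - [0,0,0,-1.8,-0.5,0,0.8]
    - [0,0,0,-1.8,-0.5,0,0.8]
    - [0,0,0,-1.4,0,0,0.8]
    - [0,0,0,0,0,0,0.8]
    - [0,0,0,0,0,0,0.8]
    - [0,0,0,0,0,0,0.8]
  newtons: 27

```text
time: 18.1
ee_pos: [0.4942, 0.1633, 0.1102]
orientation: [0.523, 0.475, 0.523, -0.476]
ft_force: [-0.0, 0.2, -1.5]
finger_gap: 0.0456
```

>>> carry_out:
  increments:
    - [0,0,0,0,0,2,0.8]
    - [0,0,0,0,0,2.5,0.8]
    - [0,0,0,0,0,2.5,0.8]
    - [0,0,0,0,0,2.5,0.8]
    - [0,0,0,0,0,1.5,0.8]
    - [-3,0,0,0,0,0,0.8]
    - [-5,0,0,0,0,0,0.8]
    - [-6,0,0,0,0,0,0.8]
    - [-6,0,0,0,0,0,0.8]
    - [-6,0,0,0,0,0,0.8]

```text
time: 18.93
ee_pos: [0.5043, 0.0539, 0.1094]
orientation: [0.617, 0.344, 0.619, -0.344]
ft_force: [-1.0, -0.2, -1.6]
finger_gap: 0.0456
```

>>> carry_out:
  increments:
    - [-6,0,0,0,0,0,0.8]
    - [-6,0,0,0,0,0,0.8]
    - [-6,0,0,0,0,0,0.8]
    - [-6,0,0,0,0,0,0.8]
    - [-6,0,0,0,0,0,0.8]
    - [-6,0,0,0,0,0,0.8]
    - [-6,0,0,0,0,0,0.8]
    - [-4.7,0,0,0,0,0,0.8]
    - [0,0,0,0,0,0,0.8]
    - [0,0,0,0,0,0,0.8]

```text
time: 19.77
ee_pos: [0.5045, 0.054, 0.1098]
orientation: [0.703, 0.074, 0.704, -0.074]
ft_force: [0.7, 0.4, -1.4]
finger_gap: 0.0458
```

```bash
python3 - <<'E'
from h import *
inc([*glob((-.125,.0007),FH,FY),.0729],FY+np.pi/2)
E
```

```text
t 19.77 pos [0.5045 0.054  0.1098] F [ 0.7  0.4 -1.4] gap 0.0458 q [ 0.51  0.23 -0.78  1.92  0.19  1.06 -0.55]
axes z [ 0.978 -0.207 -0.002] y [0.207 0.978 0.   ]
rot deg [-0.14 -0.1  -0.01] shift cm now-axes [3.68 0.07 2.52] world [ 0.0248 -0.0046 -0.0369]
```

>>> carry_out:
  increments:
    - [-0.14,0,0,0.4,0,0.5,0.8]
    - [0,0,0,0.8,0,0.7,0.8]
    - [0,0,0,0.8,0,0.7,0.8]
    - [0,0,0,0.8,0,0.62,0.8]
    - [0,0,0,0.6,0,0,0.8]
    - [0,0,0,0.28,0,0,0.8]
    - [0,0,0,0,0,0,0.8]
    - [0,0,0,0,0,0,0.8]
    - [0,0,0,0,0,0,0.8]
    - [0,0,0,0,0,0,0.8]

```text
time: 20.6
ee_pos: [0.5299, 0.049, 0.0743]
orientation: [0.704, 0.072, 0.703, -0.072]
ft_force: [0.1, 0.7, -0.3]
finger_gap: 0.0455
```

```bash
python3 - <<'E'
from h import *
inc([*glob((-.125,.0007),FH,FY),.0729],FY+np.pi/2)
t=grab('top');s=grab('side');cv2.imwrite('pics/t7.png',t);cv2.imwrite('pics/s7.png',s);cv2.imwrite('pics/z7.png',np.hstack([crop(s,320,190,66,75,6),crop(t,315,200,66,75,6)]))
for n,i in(('top',t),('side',s)):
    k=cv2.inRange(cv2.cvtColor(i,cv2.COLOR_BGR2HSV),(105,150,80),(125,255,255));print(n,cv2.connectedComponentsWithStats(k)[2:])
print(proj('side',[[*glob((x,0.0007)),.09] for x in(-.07,-.03,0)]).round(1).tolist(),proj('top',[[*glob((x,0.0007)),.09] for x in(-.07,-.03,0)]).round(1).tolist())
E
```

```text
t 20.6 pos [0.5299 0.049  0.0743] F [ 0.1  0.7 -0.3] gap 0.0455 q [ 0.48  0.33 -0.75  1.9   0.26  1.01 -0.59]
axes z [ 0.979 -0.202  0.001] y [ 0.202  0.979 -0.   ]
rot deg [0.16 0.04 0.  ] shift cm now-axes [ 0.14  0.03 -0.07] world [-0.0006  0.0004 -0.0014]
top (array([[     0,      0,    640,    400, 255992],
       [   342,    231,      3,      4,      8]], dtype=int32), array([[319.4992656 , 199.49896872],
       [343.        , 232.5       ]]))
side (array([[     0,      0,    640,    400, 255890],
       [   327,    216,      3,     15,     20],
       [   337,    223,     15,      8,     90]], dtype=int32), array([[319.49075384, 199.48853414],
       [328.2       , 223.55      ],
       [343.85555556, 226.75555556]]))
[[335.1, 229.0], [352.3, 228.5], [365.1, 228.1]] [[326.0, 232.8], [344.0, 236.7], [357.4, 239.7]]
```

View pics/z7.png

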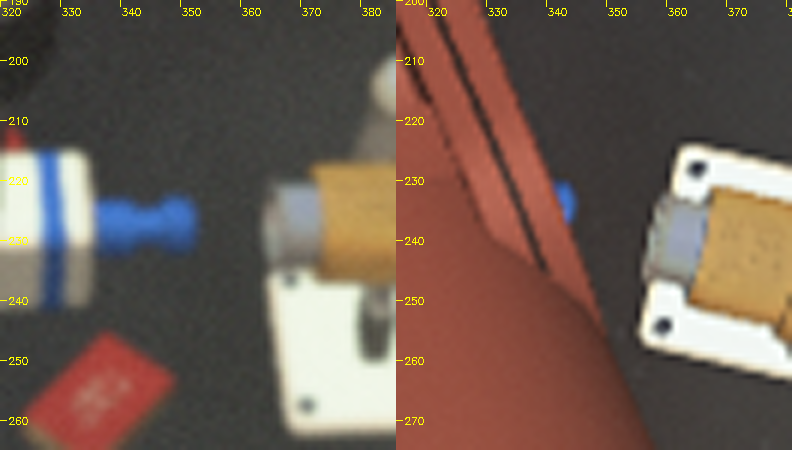

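The side view shows the spigot axis at row 226.8 and the tube at about 227.3, so the spigot is slightly high. The top view agrees, with a small +y offset. I'll correct by 1.4 mm down and 1.7 mm sideways, then move in.

>>> carry_out:
  increments:
    - [0.16,0,0,0.14,-0.3,-0.1,0.8]
    - [0,0,0,0,-0.6,-0.07,0.8]
    - [0,0,0,0,-0.6,0,0.8]
    - [0,0,0,0,-0.6,0,0.8]
    - [0,0,0,0,-0.5,0,0.8]
    - [0,0,0,0,-0.4,0,0.8]
    - [0,0,0,0,-0.3,0,0.8]
    - [0,0,0,0,-0.3,0,0.8]
    - [0,0,0,0,0,0,0.8]
    - [0,0,0,0,0,0,0.8]

```text
time: 21.53
ee_pos: [0.5207, 0.014, 0.0725]
orientation: [0.703, 0.073, 0.703, -0.073]
ft_force: [-0.1, -0.1, -2.2]
finger_gap: 0.0458
```

```bash
cat > st.py <<'E'
from h import *
s=sense();print('t',round(s['time'],2),s['ee_pos'].round(4) if hasattr(s['ee_pos'],'round') else s['ee_pos'],'loc',loc(s['ee_pos']).round(4),'Ff',loc(s['ft_force'],np.zeros(2)).round(1),'Fz',round(s['ft_force'][2],1),'M',np.round(s['moment'],2),'gap',round(s['finger_gap'],4))
E
python3 st.py
```

```text
t 21.53 [0.5207 0.014  0.0725] loc [-0.0886 -0.0004] Ff [ 0.1 -0.1] Fz -2.2 M [ 0.05 -0.01  0.  ] gap 0.0458
```

>>> carry_out:
  increments:
    - [0,0,0,0,-0.2,0,0.8]
    - [0,0,0,0,-0.3,0,0.8]
    - [0,0,0,0,-0.3,0,0.8]
    - [0,0,0,0,-0.3,0,0.8]
    - [0,0,0,0,-0.3,0,0.8]
    - [0,0,0,0,-0.3,0,0.8]
    - [0,0,0,0,-0.2,0,0.8]
    - [0,0,0,0,-0.1,0,0.8]
    - [0,0,0,0,0,0,0.8]
    - [0,0,0,0,0,0,0.8]

```text
time: 22.37
ee_pos: [0.5168, -0.0059, 0.0725]
orientation: [0.704, 0.073, 0.703, -0.073]
ft_force: [3.8, -1.8, -2.1]
finger_gap: 0.0457
```

```bash
python3 st.py
```

```text
t 22.37 [ 0.5168 -0.0059  0.0725] loc [-0.0683 -0.0002] Ff [1.  4.1] Fz -2.1 M [-0.29 -0.77  0.32] gap 0.0457
```

>>> carry_out:
  increments:
    - [0,0,0,0,0,0.1,0.8]
    - [0,0,0,0,-0.1,0,0.8]
    - [0,0,0,0,-0.15,0,0.8]
    - [0,0,0,0,-0.15,0,0.8]
    - [0,0,0,0,-0.15,0,0.8]
    - [0,0,0,0,-0.1,0,0.8]
    - [0,0,0,0,-0.1,0,0.8]
    - [0,0,0,0,0,0,0.8]
    - [0,0,0,0,0,0,0.8]
    - [0,0,0,0,0,0,0.8]

```text
time: 23.2
ee_pos: [0.5159, -0.0124, 0.0724]
orientation: [0.703, 0.073, 0.703, -0.072]
ft_force: [0.2, 5.2, -0.4]
finger_gap: 0.0458
```

```bash
python3 st.py
```

```text
t 23.2 [ 0.5159 -0.0124  0.0724] loc [-0.0618  0.0003] Ff [-5.2 -0.9] Fz -0.4 M [ 1.06 -0.13 -0.06] gap 0.0458
```

Lateral force is nearly gone, and the 5 N axial force shows the trip pin is being pushed. I'll keep pushing to the end of the bore.

>>> carry_out:
  increments:
    - [0,0,0,0,-0.12,0,0.8]
    - [0,0,0,0,-0.12,0,0.8]
    - [0,0,0,0,-0.12,0,0.8]
    - [0,0,0,0,-0.12,0,0.8]
    - [0,0,0,0,-0.12,0,0.8]
    - [0,0,0,0,0,0,0.8]
    - [0,0,0,0,0,0,0.8]
    - [0,0,0,0,0,0,0.8]
    - [0,0,0,0,0,0,0.8]
    - [0,0,0,0,0,0,0.8]

```text
time: 24.03
ee_pos: [0.5151, -0.0166, 0.0726]
orientation: [0.704, 0.073, 0.703, -0.071]
ft_force: [0.9, 11.7, 0.2]
finger_gap: 0.0454
```

```bash
python3 st.py; python3 - <<'E'
from h import *
cv2.imwrite('pics/z8.png',crop(grab('side'),325,190,100,75,7))
E
```

```text
t 24.03 [ 0.5151 -0.0166  0.0726] loc [-0.0575  0.0003] Ff [-11.6  -1.5] Fz 0.2 M [ 2.29 -0.31 -0.15] gap 0.0454
```

View pics/z8.png

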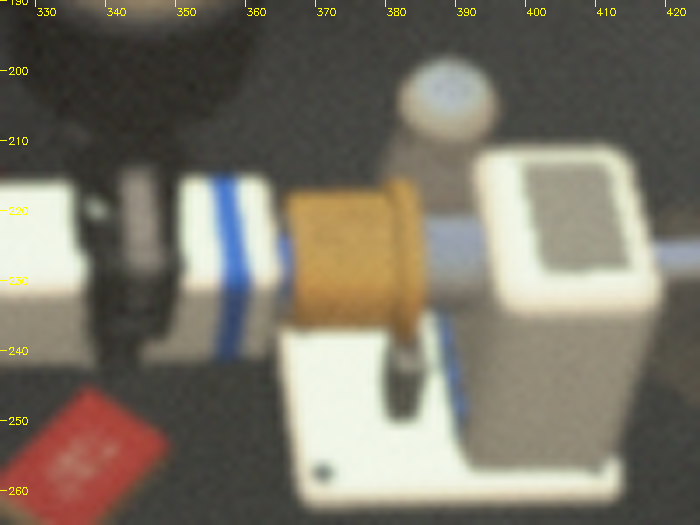

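The sleeve has sprung forward (366–385 px) with the shoulder up against the coupler. I'll ease back slightly to test the lock.

>>> carry_out:
  increments:
    - [0,0,0,0,0.15,0,0.8]
    - [0,0,0,0,0.15,0,0.8]
    - [0,0,0,0,0.15,0,0.8]
    - [0,0,0,0,0.15,0,0.8]
    - [0,0,0,0,0.1,0,0.8]
    - [0,0,0,0,0,0,0.8]
    - [0,0,0,0,0,0,0.8]
    - [0,0,0,0,0,0,0.8]
    - [0,0,0,0,0,0,0.8]
    - [0,0,0,0,0,0,0.8]

```text
time: 24.92
ee_pos: [0.5158, -0.0144, 0.0721]
orientation: [0.703, 0.073, 0.704, -0.074]
ft_force: [-1.4, -4.9, -1.6]
finger_gap: 0.0458
```

```bash
python3 st.py
```

```text
t 24.92 [ 0.5158 -0.0144  0.0721] loc [-0.0598  0.0006] Ff [ 5.  -0.3] Fz -1.6 M [-1.02  0.12 -0.02] gap 0.0458
```

It's locked: it stops after 2.3 mm of play and holds against 5 N. I'll relax, let go and rise.

>>> carry_out:
  increments:
    - [0,0,0,0,-0.12,0,0.8]
    - [0,0,0,0,0,0,0.6]
    - [0,0,0,0,0,0,0.4]
    - [0,0,0,0,0,0,0.2]
    - [0,0,0,0,0,0,0]
    - [0,0,0,0,0,0,0]
    - [0,0,0,0,0,0,0]
    - [0,0,0,0,0,0,0]
    - [0,0,0,0,0,0,0]
    - [0,0,0,0,0,0,0]

```text
time: 25.75
ee_pos: [0.516, -0.0133, 0.0724]
orientation: [0.703, 0.073, 0.703, -0.073]
ft_force: [0.3, -0.1, 0.4]
finger_gap: 0.0857
```

>>> carry_out:
  increments:
    - [0,0,0,-0.8,0,0,0]
    - [0,0,0,-1.5,0,0,0]
    - [0,0,0,-2,0,0,0]
    - [0,0,0,-2.5,0,0,0]
    - [0,0,0,-2.5,0,0,0]
    - [0,0,0,-2.5,0,0,0]
    - [0,0,0,-2,0,0,0]
    - [0,0,0,0,0,0,0]
    - [0,0,0,0,0,0,0]
    - [0,0,0,0,0,0,0]

```text
time: 26.58
ee_pos: [0.5157, -0.0134, 0.2102]
orientation: [0.703, 0.073, 0.703, -0.073]
ft_force: [0.1, 0.1, 0.1]
finger_gap: 0.0853
```

```bash
python3 st.py; python3 - <<'E'
from h import *
cv2.imwrite('pics/z9.png',crop(grab('side'),175,175,260,130,3))
E
```

```text
t 26.58 [ 0.5157 -0.0134  0.2102] loc [-0.0608  0.0003] Ff [-0.1  0. ] Fz 0.1 M [-0.    0.03 -0.04] gap 0.0853
```

View pics/z9.png

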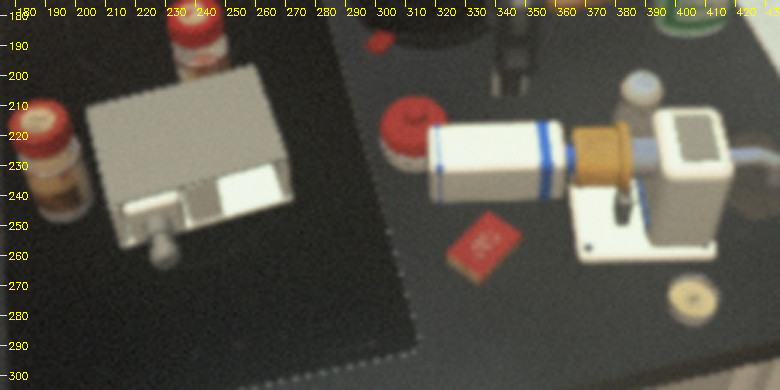

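The side view shows the cartridge hanging level in the coupler, with the sleeve forward at about 367–385 px. The spent cartridge is in its bay, and the small items around the work stand where they were. The gripper is clear, so I'll hand in.

```bash
python3 -c "
from station import workorder
print(workorder.job_done())"
```

```text
the job is handed in; nothing more can be done
None
```

The fresh blue cartridge is fitted and locked in the coupler, and I handed the job in at about 26.6 s of the 70 s allowed.

- **Sleeve:** I pulled it 18.1 mm back to its stop. The axial force then fell to 1.8 N with the sleeve at 15.4 mm, so the catch held it, and a later picture showed it still back.
- **Cartridge:** I drew it out of its bay by the spigot at 22 N, then took it by the barrel at 27 N. I pushed it in until the force reached about 12 N, and the next picture showed the sleeve sprung forward.
- **Lock test:** pulled back before letting go, it stopped after about 2.3 mm of play and held against 5 N.
- **Last checks:** the wrist force was about zero with the gripper open and clear above. The last picture showed the cartridge level in the coupler, the sleeve forward and the spent cartridge in its bay. The other items in view stood where they were; that picture cut off most of the dish soap, so I did not recheck it.
- **Disagreements:** the camera fit of the filter head and the cartridge's measured position were up to about 2 mm apart. On entering the bore there was a 4 N sideways force, which a 1 mm shift removed. No check failed.

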